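# Clamp the reagent bottles on the orbital shaker and set its speed

### The job

The shaker was left switched on: turn its speed selector back to off, then stand every reagent bottle from the bench mat upright in a row on the platform, slide the clamp bar snugly up against them so they are held against the fence, and screw its clamp knob down clockwise until it stops. Only then set the selector exactly four clicks up from off, let go, and leave the other things on the bench where they are.

Things in the scene. Friction and masses are not known exactly. Their poses are not given: they have to be found in the camera images.
- shaker: Benchtop orbital shaker, white on a dark base, 305 x 260 mm, fixed. Origin: on the bench under its middle; +x from its control deck to its far side, y left, z up. Level control deck nearest the robot, 85 mm high, x -155 to -50 mm. Flat metal platform (parked), top 105 mm high, x -50 to 150, y +-120 mm, 12 mm rims along both y edges.
- row_mid (a point): Middle of the bottle row, on the platform's top (x 108, y 0 mm in the shaker frame, same axes). A fixed fence 30 mm high crosses the far side, its face 22 mm beyond this point, so a bottle touching the fence has its axis on this line along y. The row between fence and sliding clamp bar is 220 mm long: four bottles fit at a pitch of 50 to 54 mm.
- dial (a joint): Speed selector, black pointer knob on the deck, axis at x -108, y 55 mm in the shaker frame. Rad: 0 = off (end stop), grows clockwise seen from above; 8 detents 0.5236 apart, to 3.665. A click takes about 0.12 N m; released, it falls into the nearest detent. At value v its white line (along the bar) points 105 degrees - v, counterclockwise from the shaker's +x.
- dial_grip (a point): On the selector's axis at the height to grip, 119 mm above the bench. The bar to grip is 44 mm long, 14 mm wide (grip across the width), its top 125 mm above the bench; the round skirt under it, diameter 44 mm, has its top 96 mm above the bench. On the plate around it a round dot marks off and seven ticks the other positions.
- clamp_bar (a joint): Clamp bar across the platform, 220 mm long in y, 30 mm high, 10 mm thick, on a foot 46 mm wide, 14 mm high, reaching 85 mm back from the bar's face, sliding along the shaker's x. Metres: 0 = fully back, face 95 mm from the fence; grows towards it; 0.051 = up against 44 mm bottles at the fence; limit 0.07. Stays where left; pushing takes about 7 N. Can be pushed or pulled by its clamp knob.
- bar_face (a point): Middle of the clamp bar's face (the rubber side towards the fence), 15 mm above the platform; moves with the bar.
- clamp_knob (a joint): Captive clamp screw on the bar's foot: black knurled round knob, diameter 36 mm, 26 mm tall, vertical axis 55 mm behind the bar's face. Rad: 0 = fully loose, grows clockwise seen from above to a stop at 12.57 (two turns, home), sinking 3 mm a turn until it sits on its steel collar. Turns with about 0.06 N m, stays where left.
- knob_grip (a point): On the clamp knob's axis, 20 mm above its underside and 6 mm below its top, at the height to grip. Moves with the bar and sinks with the screw: 162 mm above the bench when loose, 156 mm when home. Fingertips level with the knob's underside clear the foot and the bar.
- bottle1: White wide-mouth reagent bottle with closed screw cap, upright, 72 mm tall, body diameter 44 mm up to 40 mm height, grey cap of diameter 34 mm from 50 to 72 mm height, about 90 g. Origin: centre of its underside, z along its axis. At the start it stands on the pale bench mat to the left of the shaker; two to four bottles are present (None when absent).
- bottle2: White wide-mouth reagent bottle with closed screw cap, upright, 72 mm tall, body diameter 44 mm up to 40 mm height, grey cap of diameter 34 mm from 50 to 72 mm height, about 90 g. Origin: centre of its underside, z along its axis. At the start it stands on the pale bench mat to the left of the shaker; two to four bottles are present (None when absent).
- bottle3: White wide-mouth reagent bottle with closed screw cap, upright, 72 mm tall, body diameter 44 mm up to 40 mm height, grey cap of diameter 34 mm from 50 to 72 mm height, about 90 g. Origin: centre of its underside, z along its axis. At the start it stands on the pale bench mat to the left of the shaker; two to four bottles are present (None when absent).
- bottle4: White wide-mouth reagent bottle with closed screw cap, upright, 72 mm tall, body diameter 44 mm up to 40 mm height, grey cap of diameter 34 mm from 50 to 72 mm height, about 90 g. Origin: centre of its underside, z along its axis. At the start it stands on the pale bench mat to the left of the shaker; two to four bottles are present (None when absent).
- tip_box: Bystander: pipette tip box with clear lid, 85 x 125 x 80 mm, right of the shaker; to be left where it is. Origin: centre of its underside.
- wipes_tub: Bystander: round white wipes tub with green lid, diameter 84 mm, 130 mm tall, right of the shaker; to be left where it is. Origin: centre of its underside.
- tube_rack: Bystander: white rack with capped sample tubes, 60 x 160 mm, 95 mm tall, beyond the bench mat; to be left where it is. Origin: centre of its underside.
Not all that is in view belongs to the job. What is shaped like the bottle1 but blue or pink is not meant.

How it is judged:
By the outcome, as a careful person would: the job done as asked, in the order asked, and still so for the second after the job is handed in, with the robot touching nothing.
Of bottle1, bottle2, bottle3, bottle4 only 2 to 4 are there at a start; the rules pass over those that are not, and their reading is None.
At some moment in a run one of bottle1, bottle2, bottle3, bottle4 may be knocked a few centimetres aside while the robot is not near it.
It also fails if it takes over 210 s, if anything falls off the work surface, if the arm or the gripper's body presses on something with over 40 N, if the wrist force passes 120 N, or if a joint passes its speed limit or range.

### The arm

A 7-joint arm with a two-finger parallel gripper is mounted at the origin on the work surface. World frame = base frame: x ahead of the robot, y to its left, z up, the work surface at z = 0. Lengths are in m, angles in rad, forces in N, time in s.
With the tool pointing down it reaches from about 0.4 to 0.85 m from the base axis. Payload 4.5 kg.
Tool frame: the origin (TCP) lies on the centre line of the jaws, within the pads' length; the fingertips stand r.tip_extent ahead of it and the grasp point (between the pads) is the TCP (r.tip_extent is the distance from the TCP to the fingertips, in m); z points along the fingers, y is the line along which they close (so a half turn about z gives the same grasp; the last joint's range is limited). The gripper opens to 88 mm and grips with 3 to 60 N. Pads are 18 mm wide; open, the fingers measure 123 mm over their backs; the gripper's body (75 mm by 187 mm) begins 45 mm behind the grasp point.
Start: joints at [-1.126, 0.689, -0.195, 1.565, 0.157, 0.902, -0.215], TCP at [0.25, 0.573, 0.258] pointing down, gripper open.
Joint ranges: [-3.01, 3.01], [-0.46, 2.08], [-1.47, 1.51], [0.13, 2.56], [-1, 4.14], [0.04, 2.09], [-2.66, 2.66]. Speed limits (rad/s): [2.57, 2.57, 3.14, 3.14, 3.14, 3.14, 3.14].

### API

Orientations are given as a unit quaternion [x, y, z, w].
In Python, from plant import sensors, vision, finish_job, r gives the robot as it stands. The module is installed in compiled form; this text tells all that it offers.
- The arm moves only by the tool step_arm, never from a script. Its argument "steps" is a list of rows, each a list of 2 entries, a list of its own where there are three numbers: the shift along the tool's x, y, z in cm, then the turn, a rotation vector about the tool's x, y, z in degrees. A call has 1 to 12 rows; each row shifts and turns the commanded pose from where the row before left it, along the tool's axes as they then stand; what a row does not reach is not made up. A row lasts 1/8 s, in which the tool goes at most 62.5 mm and 10.7 degrees, less where a joint would pass 70% of its speed; a pose out of reach is approached as far as the arm can. A call with a gripper value outside its range is refused whole. "claw" is the opening, from -1 (shut) to 1 (fully open), set as the call begins (left out, the last holds). The fingers move at their own pace and stop on an object; "grip_force" is the grip in N (left out, the last holds). Time passes only in rows, so rows that do not move let the fingers close. It gives the time, the measured TCP pose, the force, the opening and the grip force at its end, in the units of the state.
- sensors.get_state(): the state, without advancing time (a new reading comes with each control period).
- vision.snapshot(name): name is "side" or "top"; returns a dict with "img" (400x640x3 uint8, red, green, blue), "fx", "fy", "cx", "cy" (pixels), "position" and "rotation" of the camera in the world. Camera axes: x right, y down, z forward; pixel columns grow to the right and rows downward; lengths in m; the calibration is good to about 2 mm. A picture is of the moment at which its call begins. There is no depth.
- finish_job(): hands the job in; it is judged then, once.
The state is a dict: "clock": time; "q": joint angles; "qd": joint speeds; "joint_torque": joint torques, N m; "tool_pos": TCP position; "eef_rot": TCP orientation; "contact_force": force on the tool from outside, world axes, zero at the start; "moment": the same for the moment, N m; "opening": opening from 0.0 (shut) to 1.0 (fully open); "finger_force": force on a finger pad.
Only numpy, scipy, OpenCV 4.12 (cv2) and the standard library are available. Lean on these libraries where they do the work, as an engineer would, in place of code of your own. Each camera call takes 0.05 s, during which the arm holds its last target. There are 200 camera calls.

## Working session

There is one attempt and no reset: what is moved stays moved. The work goes in short steps, Python scripts to look and compute and a tool call to move; the robot and the scene stay as the last step left them, time stands still between calls to the robot, and variables do not carry over. Pictures are saved under pics/ and viewed, at most 14 in all, crops included, and the job is handed in when it is done.

Besides the shell and the picture viewer there is one more tool, called in YAML: its name, and indented under it one key for each argument. step_arm: Moves the arm, as the interface text tells. Its arguments: {"type":"object","properties":{"steps":{"type":"array"},"claw":{"type":"number"},"grip_force":{"type":"number"}},"required":["steps"]}

```bash
mkdir -p pics; cat > h.py <<'E'
import numpy as np, cv2
from plant import sensors, vision, finish_job, r
from scipy.spatial.transform import Rotation as R
def snap(cam,name,crop=None,scale=1):
    s=vision.snapshot(cam); im=s["img"][:,:,::-1]
    np.savez(f"pics/{name}.npz",**{k:np.array(v) for k,v in s.items()})
    if crop: x0,y0,x1,y1=crop; im=im[y0:y1,x0:x1]
    im=cv2.resize(im,None,fx=scale,fy=scale,interpolation=cv2.INTER_CUBIC)
    cv2.imwrite(f"pics/{name}.png",im); return s
def rotm(s):
    q=np.array(s["rotation"]); return q if q.shape==(3,3) else R.from_quat(q).as_matrix()
def px2w(s,u,v,z):
    d=rotm(s)@np.array([(u-s["cx"])/s["fx"],(v-s["cy"])/s["fy"],1]); p=np.array(s["position"])
    return p+d*(z-p[2])/d[2]
def w2px(s,P):
    c=rotm(s).T@(np.array(P)-s["position"]); return np.array([s["fx"]*c[0]/c[2]+s["cx"],s["fy"]*c[1]/c[2]+s["cy"]])
E
python3 - <<'E'
from h import *
for c in("top","side"):
    s=snap(c,c+"0",scale=1.25); print(c,s["position"],s["rotation"],s["fx"],s["cx"],s["cy"])
st=sensors.get_state(); print(st["tool_pos"],st["eef_rot"],st["opening"],r.tip_extent,st["clock"])
print(R.from_quat(st["eef_rot"]).as_matrix().round(3))
E
```

```text
top [ 0.34083436 -0.03534493  1.06605786] [-0.69766052  0.71146972 -0.06009134  0.05890383] 413.6006319708269 322.0372529966904 201.5172656111826
side [ 0.27352403 -0.61105008  0.80643054] [ 0.91342708 -0.18174797  0.06711974 -0.35792957] 379.51625552943426 316.6236030092769 191.7566018102521
[0.24941795 0.5725045  0.25700643] [ 2.03907661e-01  9.78989788e-01 -8.06982310e-04 -9.58362695e-05] 0.9999837591267566 0.019 0.1
[[-0.917  0.399 -0.001]
 [ 0.399  0.917 -0.002]
 [-0.    -0.002 -1.   ]]
```

View pics/top0.png

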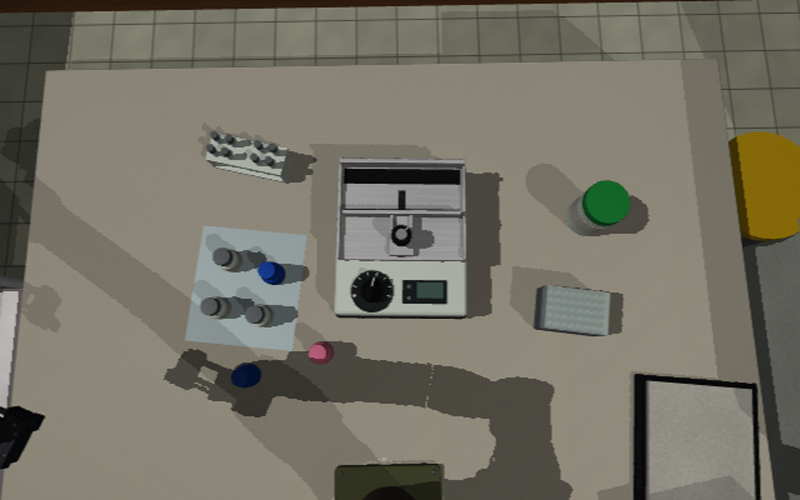

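View pics/side0.png

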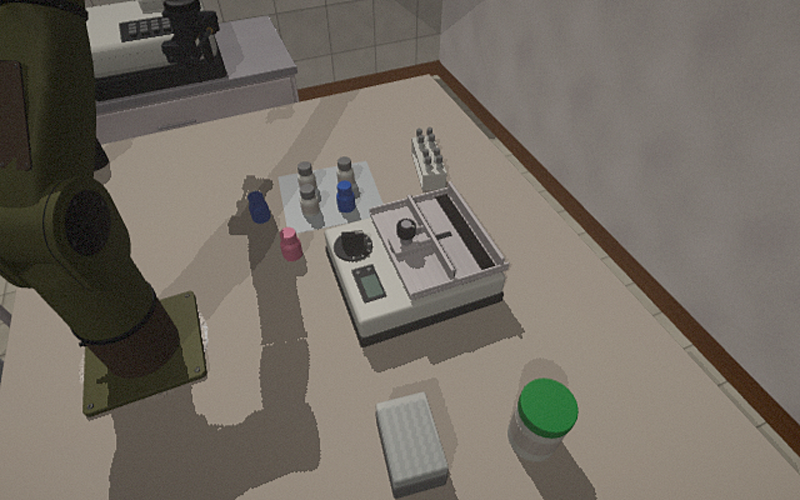

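The top view shows three white bottles, caps near (225,257), (213,307) and (257,314). There is a blue decoy on the mat at (270,272), the shaker is around (400,240) and the dial is at (372,289). Next I take enlarged crops.

```bash
python3 - <<'E'
from h import *
im=cv2.imread("pics/top0.png"); s=vision.snapshot("top"); im=s["img"][:,:,::-1]
a=cv2.resize(im[120:260,260:385],None,fx=4,fy=4,interpolation=cv2.INTER_CUBIC)
b=cv2.resize(im[175:285,145:215+25],None,fx=4,fy=4,interpolation=cv2.INTER_CUBIC)
cv2.imwrite("pics/a.png",a);cv2.imwrite("pics/b.png",b)
E
```

```text
(no output)
```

View pics/a.png

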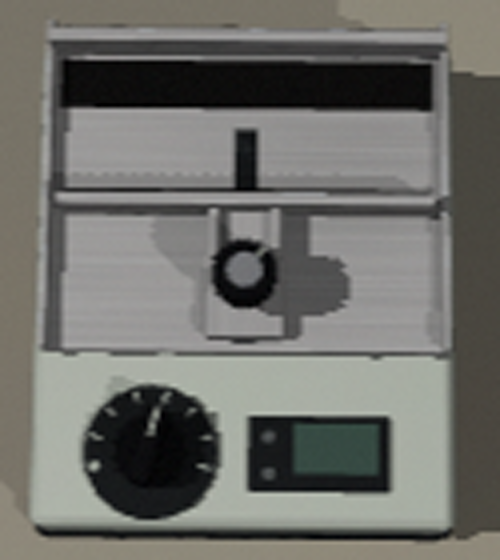

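View pics/b.png

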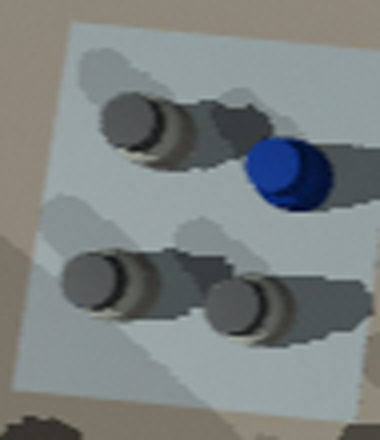

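The shaker crop shows the dial plate centred at about (151,451), with the off dot at (95,466) and the white line pointing at the fourth tick (168,396). The knob top is at (245,270). In the mat crop the three caps are at (131,122), (93,281) and (235,305), and the blue one is at (275,167).

```bash
python3 - <<'E'
from h import *
s=dict(np.load("pics/top0.npz"))
A=lambda x,y,z:px2w(s,260+(x+.0)/4-.4,120+y/4-.4,z)
B=lambda x,y,z:px2w(s,145+x/4-.4,175+y/4-.4,z)
D=A(151,451,.087);K=A(245,270,.168)
P={ "fl":A(36,524,.085),"fr":A(452,524,.085),"bl":A(42,352,.085),"br":A(452,354,.085)}
for k,v in P.items(): print(k,v.round(4))
print("dial",D.round(4),"knob",K.round(4))
print("fence top L,R",A(50,28,.135).round(4),A(446,30,.135).round(4))
print("bar back/frt top",A(58,203,.135).round(4),A(440,206,.135).round(4))
for n,(x,y) in dict(A=(131,122),B=(93,281),C=(235,305),blue=(275,167)).items(): print(n,B(x,y,.072).round(4))
# dial line vs tick angles
for n,(x,y,z) in dict(line0=(150,435,.125),line1=(158,403,.125),dot=(95,466,.087),t4=(168,396,.087),t7=(207,467,.087)).items():
  v=A(x,y,z)-D; print(n,v.round(4),np.degrees(np.arctan2(v[1],v[0])).round(1))
E
```

```text
fl [0.3928 0.0897 0.085 ]
fr [ 0.3879 -0.1556  0.085 ]
bl [0.4953 0.0863 0.085 ]
br [ 0.4893 -0.1596  0.085 ]
dial [0.4343 0.0213 0.087 ] knob [ 0.526  -0.0364  0.168 ]
fence top L,R [0.6805 0.0756 0.135 ] [ 0.6747 -0.1575  0.135 ]
bar back/frt top [0.5745 0.071  0.135 ] [ 0.5684 -0.1498  0.135 ]
A [0.508  0.3136 0.072 ]
B [0.4119 0.3326 0.072 ]
C [0.3959 0.2472 0.072 ]
blue [0.4786 0.2253 0.072 ]
line0 [ 0.0055 -0.0017  0.038 ] -17.3
line1 [ 0.0238 -0.0065  0.038 ] -15.2
dot [-0.0082  0.0332  0.    ] 103.9
t4 [ 0.0326 -0.0104  0.    ] -17.7
t7 [-0.0101 -0.033   0.    ] -107.1
```

step_arm:
  steps:
    - [[-3.25, -3.6, 0.35], [0, 0, 0]]
    - [[-3.25, -3.6, 0.35], [0, 0, 0]]
    - [[-3.25, -3.6, 0.35], [0, 0, 0]]
    - [[-3.25, -3.6, 0.35], [0, 0, 0]]
    - [[-3.25, -3.6, 0.35], [0, 0, 0]]
    - [[-3.25, -3.6, 0.35], [0, 0, 0]]
    - [[-3.25, -3.6, 0.35], [0, 0, 0]]
    - [[-3.25, -3.6, 0.35], [0, 0, 0]]
    - [[-3.25, -3.6, 0.35], [0, 0, 0]]
    - [[-3.25, -3.6, 0.35], [0, 0, 0]]
    - [[-3.25, -3.6, 0.35], [0, 0, 0]]
    - [[-3.25, -3.6, 0.35], [0, 0, 0]]
  claw: 1

```text
clock: 1.65
tool_pos: [0.4351, 0.0198, 0.2156]
eef_rot: [0.204, 0.979, 0.0, 0.0]
contact_force: [0.5, 0.5, -0.2]
opening: 1.0
finger_force: 0.0
```

step_arm:
  steps:
    - [[0, 0, 0], [0, 0, 10]]
    - [[0, 0, 0], [0, 0, 10]]
    - [[0, 0, 0], [0, 0, 10]]
    - [[0, 0, 0], [0, 0, 10]]
    - [[0, 0, 0], [0, 0, 10]]
    - [[0, 0, 0], [0, 0, 10]]
    - [[0, 0, 0], [0, 0, 10]]
    - [[0, 0, 0], [0, 0, 10]]
    - [[0, 0, 0], [0, 0, 10]]

```text
clock: 2.78
tool_pos: [0.4346, 0.0214, 0.2157]
eef_rot: [0.838, 0.546, 0.0, -0.0]
contact_force: [0.6, 0.4, 0.1]
opening: 1.001
finger_force: 0.0
```

```bash
cat >> h.py <<'E'
def go(x=None,y=None,z=None,yaw=None):
    """print state and tool-frame shift (cm) / turn (deg) to a world target, tool down, yaw = angle of tool y"""
    st=sensors.get_state(); p=np.array(st["tool_pos"]); M=R.from_quat(st["eef_rot"]).as_matrix()
    ya=np.degrees(np.arctan2(M[1,1],M[0,1]))
    print("t",round(st["clock"],2),"p",p.round(4),"yaw",ya.round(2),"tilt",(M[:2,2]*57.3).round(2),"q7",round(st["q"][6],2),"q1",round(st["q"][0],2),"F",np.round(st["contact_force"],1),"open",round(st["opening"],3),"ff",np.round(st["finger_force"],1))
    t=np.array([p[i] if v is None else v for i,v in enumerate((x,y,z))])
    print(" shift cm",(M.T@(t-p)*100).round(2), "" if yaw is None else f"turn z {-(yaw-ya):.1f}")
E
python3 -c "
from h import *
go(.4343,.0213,.128,-106.5)"
```

```text
t 2.77 p [0.4346 0.0214 0.2157] yaw -23.85 tilt [-0.    0.01] q7 -0.34 q1 -0.27 F [0.6 0.4 0.1] open 1.001 ff 0.0
 shift cm [-0.02 -0.03  8.77] turn z 82.6
```

step_arm:
  steps:
    - [[0, 0, 0], [0, 0, 10.3]]
    - [[0, 0, 0], [0, 0, 10.3]]
    - [[0, 0, 0], [0, 0, 10.3]]
    - [[0, 0, 0], [0, 0, 10.3]]
    - [[0, 0, 0], [0, 0, 10.3]]
    - [[0, 0, 0], [0, 0, 10.3]]
    - [[0, 0, 0], [0, 0, 10.3]]
    - [[0, 0, 0], [0, 0, 10.3]]
    - [[0, 0, 2.5], [0, 0, 0]]
    - [[0, 0, 2.5], [0, 0, 0]]
    - [[0, 0, 2.5], [0, 0, 0]]
    - [[0, 0, 1.3], [0, 0, 0]]

```text
clock: 4.28
tool_pos: [0.4343, 0.0214, 0.1266]
eef_rot: [0.99, -0.139, -0.001, -0.0]
contact_force: [0.4, -0.4, -0.2]
opening: 1.002
finger_force: 0.0
```

step_arm:
  steps:
    - [[0, 0, 0], [0, 0, 0]]
    - [[0, 0, 0], [0, 0, 0]]
    - [[0, 0, 0], [0, 0, 0]]
    - [[0, 0, 0], [0, 0, 0]]
    - [[0, 0, 0], [0, 0, 0]]
    - [[0, 0, 0], [0, 0, 0]]
  claw: -1
  grip_force: 20

```text
clock: 5.03
tool_pos: [0.4346, 0.0213, 0.1278]
eef_rot: [0.99, -0.139, 0.0, -0.0]
contact_force: [-0.4, 0.2, -0.2]
opening: 0.342
finger_force: 0.0
```

```bash
python3 -c "
from h import *
go(.4343,.0213,.128,-106.5); print(sensors.get_state()['moment'])"
```

```text
t 5.03 p [0.4346 0.0213 0.1278] yaw -105.93 tilt [0.01 0.01] q7 -1.09 q1 -0.34 F [-0.4  0.2 -0.2] open 0.342 ff 0.0
 shift cm [-0.03  0.01 -0.02] turn z 0.6
[0.0396026  0.16334236 0.02463743]
```

step_arm:
  steps:
    - [[0, 0, 0], [0, 0, 0]]
    - [[0, 0, 0], [0, 0, 0]]
    - [[0, 0, 0], [0, 0, 0]]
    - [[0, 0, 0], [0, 0, 0]]
    - [[0, 0, 0], [0, 0, 0]]

```text
clock: 5.65
tool_pos: [0.4349, 0.0223, 0.1277]
eef_rot: [0.99, -0.138, 0.0, -0.001]
contact_force: [1.1, 5.8, 0.6]
opening: 0.153
finger_force: 20.0
```

step_arm:
  steps:
    - [[0, 0, 0], [0, 0, -10]]
    - [[0, 0, 0], [0, 0, -10]]
    - [[0, 0, 0], [0, 0, -10]]
    - [[0, 0, 0], [0, 0, -10]]

```text
clock: 6.15
tool_pos: [0.435, 0.023, 0.1277]
eef_rot: [0.977, 0.212, 0.0, -0.001]
contact_force: [-1.6, 7.6, 2.6]
opening: 0.153
finger_force: 19.9
```

```bash
python3 -c "
from h import *
go(.4343,.0213,.128,13.5); print(sensors.get_state()['moment'],sensors.get_state()['q'])"
```

```text
t 6.15 p [0.435  0.023  0.1277] yaw -65.56 tilt [0.02 0.14] q7 -0.7 q1 -0.26 F [-1.6  7.6  2.6] open 0.153 ff 19.9
 shift cm [-0.13  0.12 -0.03] turn z -79.1
[1.45081947 0.56358933 0.15410927] [-0.2646063   0.72474201  0.1744315   2.2453478  -0.5873475   0.21342572
 -0.70095356]
```

step_arm:
  steps:
    - [[0.1, -0.18, 0], [0, 0, 0]]
    - [[0, 0, 0], [0, 0, -10]]
    - [[0, 0, 0], [0, 0, -10]]
    - [[0, 0, 0], [0, 0, -10]]
    - [[0, 0, 0], [0, 0, -10]]
    - [[0, 0, 0], [0, 0, -10]]
    - [[0, 0, 0], [0, 0, -10]]
    - [[0, 0, 0], [0, 0, -10]]
    - [[0, 0, 0], [0, 0, -9]]
    - [[0, 0, 0], [0, 0, -1]]
    - [[0, 0, 0], [0, 0, 0]]

```text
clock: 7.52
tool_pos: [0.4339, 0.0234, 0.1277]
eef_rot: [0.616, 0.788, -0.0, -0.001]
contact_force: [-2.4, 3.7, 4.4]
opening: 0.157
finger_force: 19.9
```

```bash
python3 -c "
from h import *
go(.4343,.0213,.128,13.5); print(sensors.get_state()['moment'],sensors.get_state()['q'])"
```

```text
t 7.53 p [0.4339 0.0234 0.1277] yaw 13.91 tilt [-0.09  0.  ] q7 0.02 q1 -0.15 F [-2.4  3.7  4.4] open 0.157 ff 19.9
 shift cm [-0.21 -0.01 -0.03] turn z 0.4
[ 9.54767025e-01  6.36135183e-01 -8.17019702e-04] [-0.14799116  0.7113177  -0.01900368  2.24107175  0.0637298   0.19122428
  0.01771231]
```

step_arm:
  steps:
    - [[0, 0, 0], [0, 0, 0]]
    - [[0, 0, 0], [0, 0, 0]]
    - [[0, 0, 0], [0, 0, 0]]
    - [[0, 0, 0], [0, 0, 0]]
    - [[0, 0, -3], [0, 0, 0]]
    - [[0, 0, -4], [0, 0, 7]]
    - [[0, 0, -4], [0, 0, 7]]
  claw: 0.3

```text
clock: 8.4
tool_pos: [0.4345, 0.0232, 0.2388]
eef_rot: [0.708, 0.706, -0.0, -0.0]
contact_force: [0.7, 0.0, -0.5]
opening: 0.652
finger_force: 0.0
```

```bash
python3 -c "
from h import *
go(.3959,.2472,.16,0)"
```

```text
t 8.4 p [0.4345 0.0232 0.2388] yaw -0.19 tilt [-0.03  0.03] q7 -0.12 q1 -0.18 F [ 0.7  0.  -0.5] open 0.652 ff 0.0
 shift cm [22.38 -3.93  7.89] turn z -0.2
```

step_arm:
  steps:
    - [[3.73, -0.65, 0.7], [0, 0, 0]]
    - [[3.73, -0.65, 0.7], [0, 0, 0]]
    - [[3.73, -0.65, 0.7], [0, 0, 0]]
    - [[3.73, -0.65, 0.7], [0, 0, 0]]
    - [[3.73, -0.65, 0.7], [0, 0, 0]]
    - [[3.73, -0.65, 0.7], [0, 0, 0]]
    - [[0, 0, 0], [0, 0, 0]]

```text
clock: 9.28
tool_pos: [0.3946, 0.2502, 0.1952]
eef_rot: [0.705, 0.71, 0.0, -0.001]
contact_force: [-0.2, -0.8, -0.2]
opening: 0.65
finger_force: 0.0
```

```bash
python3 - <<'E'
from h import *
go(.3959,.2472,.16,0)
s=snap("top","t1"); s2=snap("side","s1")
im=np.zeros((600,800,3),np.uint8)
a=cv2.resize(s["img"][175:295,120:320,::-1],None,fx=3,fy=3); b=s2["img"][110:230,180:340,::-1]
im[:360,:600]=a; im[360:600,:320]=cv2.resize(b,None,fx=2,fy=2)
cv2.imwrite("pics/c1.png",im)
E
```

```text
t 9.28 p [0.3946 0.2502 0.1952] yaw 0.39 tilt [-0.03  0.08] q7 -0.53 q1 -0.72 F [-0.2 -0.8 -0.2] open 0.65 ff 0.0
 shift cm [-0.31  0.13  3.52] turn z 0.4
```

View pics/c1.png

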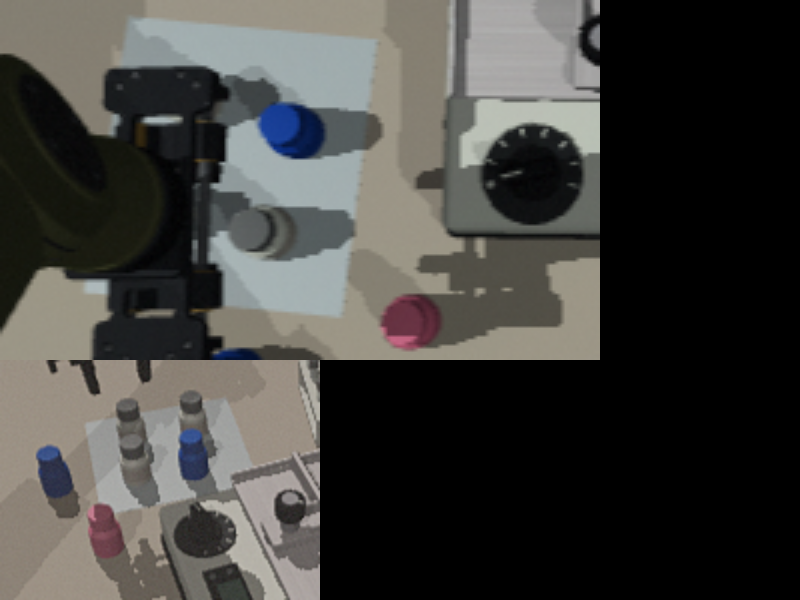

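The crop shows the dial line at (511,174) pointing at the off dot (490,184), so it is off. The bottles haven't moved, with cap C at (253,229).

step_arm:
  steps:
    - [[-0.3, 0.1, 3], [0, 0, 0]]
    - [[0, 0, 3.5], [0, 0, 0]]
    - [[0, 0, 3], [0, 0, 0]]
    - [[0, 0, 2], [0, 0, 0]]
    - [[0, 0, 1.6], [0, 0, 0]]

```text
clock: 10.0
tool_pos: [0.3971, 0.2424, 0.0642]
eef_rot: [0.708, 0.707, -0.0, 0.0]
contact_force: [0.5, -0.1, -0.4]
opening: 0.654
finger_force: 0.0
```

step_arm:
  steps:
    - [[0, 0, 0], [0, 0, 0]]
    - [[0, 0, 0], [0, 0, 0]]
    - [[0, 0, 0], [0, 0, 0]]
    - [[0, 0, 0], [0, 0, 0]]
    - [[0, 0, 0], [0, 0, 0]]
  claw: -1
  grip_force: 15

```text
clock: 10.62
tool_pos: [0.3968, 0.2442, 0.0653]
eef_rot: [0.707, 0.708, 0.0, 0.0]
contact_force: [-0.5, -0.4, 5.5]
opening: 0.381
finger_force: 14.9
```

```bash
python3 - <<'E'
from h import *
go(None,None,.30)
y=np.radians(-1.5); D=np.array([.4335,.0235]); Rm=np.array([[np.cos(y),-np.sin(y)],[np.sin(y),np.cos(y)]])
O=D-Rm@[-.108,.055]; print("O",O)
for yy in(.052,0,-.052): print("slot",(O+Rm@[.107,yy]).round(4))
E
```

```text
t 10.62 p [0.3968 0.2442 0.0653] yaw 0.07 tilt [0.05 0.03] q7 -0.51 q1 -0.66 F [-0.5 -0.4  5.5] open 0.381 ff 14.9
 shift cm [ 1.000e-02  2.000e-02 -2.347e+01] 
O [ 0.54002326 -0.03430826]
slot [0.6483 0.0149]
slot [ 0.647  -0.0371]
slot [ 0.6456 -0.0891]
```

step_arm:
  steps:
    - [[0, 0, -2], [0, 0, 0]]
    - [[0, 0, -4], [0, 0, 0]]
    - [[0, 0, -5], [0, 0, 0]]
    - [[0, 0, -5], [0, 0, 0]]
    - [[0, 0, -2.5], [0, 0, 0]]

```text
clock: 11.25
tool_pos: [0.397, 0.2444, 0.2522]
eef_rot: [0.707, 0.708, 0.002, 0.0]
contact_force: [-0.4, 0.5, -0.6]
opening: 0.377
finger_force: 15.0
```

step_arm:
  steps:
    - [[-3.3, 2.49, 0], [0, 0, 0]]
    - [[-3.3, 2.49, 0], [0, 0, 0]]
    - [[-3.3, 2.49, 0], [0, 0, 0]]
    - [[-3.3, 2.49, 0], [0, 0, 0]]
    - [[-3.3, 2.49, 0], [0, 0, 0]]
    - [[-3.3, 2.49, 0], [0, 0, 0]]
    - [[-3.3, 2.49, 0], [0, 0, 0]]
    - [[-3.3, 2.49, 0], [0, 0, 0]]
    - [[-3.3, 2.49, 0], [0, 0, 0]]
    - [[-3.3, 2.49, 0], [0, 0, 0]]
    - [[0, 0, 0], [0, 0, 1.5]]
    - [[0, 0, 0], [0, 0, 0]]

```text
clock: 12.75
tool_pos: [0.6452, -0.0847, 0.2491]
eef_rot: [0.716, 0.698, -0.0, -0.001]
contact_force: [-0.0, 0.3, -1.6]
opening: 0.382
finger_force: 15.0
```

```bash
python3 - <<'E'
from h import *
go(.6456,-.089,.171,-1.5)
s=snap("top","t2"); s2=snap("side","s2")
im=np.zeros((600,800,3),np.uint8)
a=cv2.resize(s["img"][110:280,120:400,::-1],None,fx=2,fy=2); b=s2["img"][110:230,180:440,::-1]
im[:340,:560]=a; im[360:600,:520]=cv2.resize(b,None,fx=2,fy=2)
cv2.imwrite("pics/c2.png",im)
E
```

```text
t 12.75 p [ 0.6452 -0.0847  0.2491] yaw -1.41 tilt [-0.1   0.07] q7 0.09 q1 0.02 F [-0.   0.3 -1.6] open 0.382 ff 15.0
 shift cm [-0.43  0.07  7.81] turn z 0.1
```

View pics/c2.png

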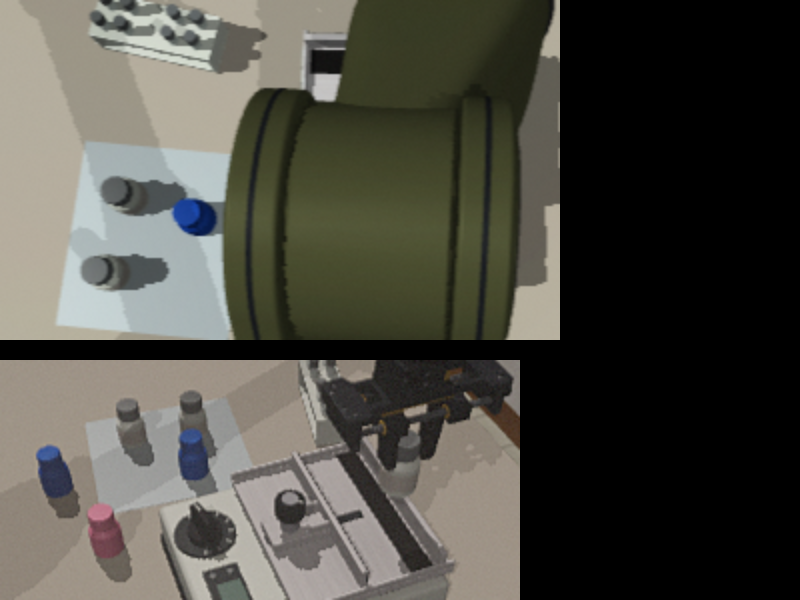

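The side crop shows the bottle held at (405,470), with bottles A and B still on the mat.

step_arm:
  steps:
    - [[-0.4, 0, 3], [0, 0, 0]]
    - [[0, 0, 3], [0, 0, 0]]
    - [[0, 0, 1], [0, 0, 0]]
    - [[0, 0, 0.6], [0, 0, 0]]
    - [[0, 0, 0.3], [0, 0, 0]]
    - [[0, 0, 0], [0, 0, 0]]

```text
clock: 13.6
tool_pos: [0.6462, -0.0896, 0.1714]
eef_rot: [0.716, 0.698, 0.0, 0.0]
contact_force: [0.5, 0.0, -0.1]
opening: 0.382
finger_force: 15.0
```

```bash
python3 - <<'E'
from h import *
go(.6456,-.089,.171,-1.5)
E
```

```text
t 13.6 p [ 0.6462 -0.0896  0.1714] yaw -1.43 tilt [ 0.07 -0.  ] q7 0.1 q1 0.03 F [ 0.5  0.  -0.1] open 0.382 ff 15.0
 shift cm [ 0.06 -0.06  0.04] turn z 0.1
```

step_arm:
  steps:
    - [[0, 0, 0.1], [0, 0, 0]]
    - [[0, 0, 0], [0, 0, 0]]

```text
clock: 13.85
tool_pos: [0.6463, -0.0898, 0.1705]
eef_rot: [0.716, 0.698, 0.0, 0.001]
contact_force: [0.0, -0.4, 2.1]
opening: 0.381
finger_force: 15.0
```

step_arm:
  steps:
    - [[0, 0, 0], [0, 0, 0]]
    - [[0, 0, 0], [0, 0, 0]]
    - [[0, 0, 0], [0, 0, 0]]
    - [[0, 0, -2], [0, 0, 0]]
    - [[0, 0, -3], [0, 0, 0]]
    - [[0, 0, -3], [0, 0, 0]]
  claw: 0.3

```text
clock: 14.6
tool_pos: [0.6456, -0.0897, 0.2503]
eef_rot: [0.716, 0.698, -0.0, -0.0]
contact_force: [0.1, 0.2, 0.3]
opening: 0.649
finger_force: 0.0
```

```bash
python3 - <<'E'
from h import *
go(.508,.3136,.25,0)
E
```

```text
t 14.6 p [ 0.6456 -0.0897  0.2503] yaw -1.44 tilt [-0.04  0.01] q7 0.1 q1 0.03 F [0.1 0.2 0.3] open 0.649 ff 0.0
 shift cm [ 39.97 -14.77   0.05] turn z -1.4
```

step_arm:
  steps:
    - [[4, -1.48, 0], [0, 0, -1.4]]
    - [[4, -1.48, 0], [0, 0, 0]]
    - [[4, -1.48, 0], [0, 0, 0]]
    - [[4, -1.48, 0], [0, 0, 0]]
    - [[4, -1.48, 0], [0, 0, 0]]
    - [[4, -1.48, 0], [0, 0, 0]]
    - [[4, -1.48, 0], [0, 0, 0]]
    - [[4, -1.48, 0], [0, 0, 0]]
    - [[4, -1.48, 0], [0, 0, 0]]
    - [[4, -1.48, 0], [0, 0, 0]]
    - [[0, 0, 0], [0, 0, 0]]

```text
clock: 15.98
tool_pos: [0.4967, 0.3155, 0.2495]
eef_rot: [0.705, 0.71, 0.001, -0.001]
contact_force: [0.3, 0.1, 0.1]
opening: 0.654
finger_force: 0.0
```

```bash
python3 - <<'E'
from h import *
go(.508,.3136,.065,0)
s=snap("top","t3"); s2=snap("side","s3")
im=np.zeros((600,800,3),np.uint8)
a=cv2.resize(s["img"][110:280,120:400,::-1],None,fx=2,fy=2); b=s2["img"][90:230,180:440,::-1]
im[:340,:560]=a; im[320:600,:520]=cv2.resize(b,None,fx=2,fy=2)
cv2.imwrite("pics/c3.png",im)
E
```

```text
t 15.97 p [0.4967 0.3155 0.2495] yaw 0.39 tilt [-0.08  0.16] q7 -0.53 q1 -0.71 F [0.3 0.1 0.1] open 0.654 ff 0.0
 shift cm [-0.25  1.15 18.44] turn z 0.4
```

View pics/c3.png

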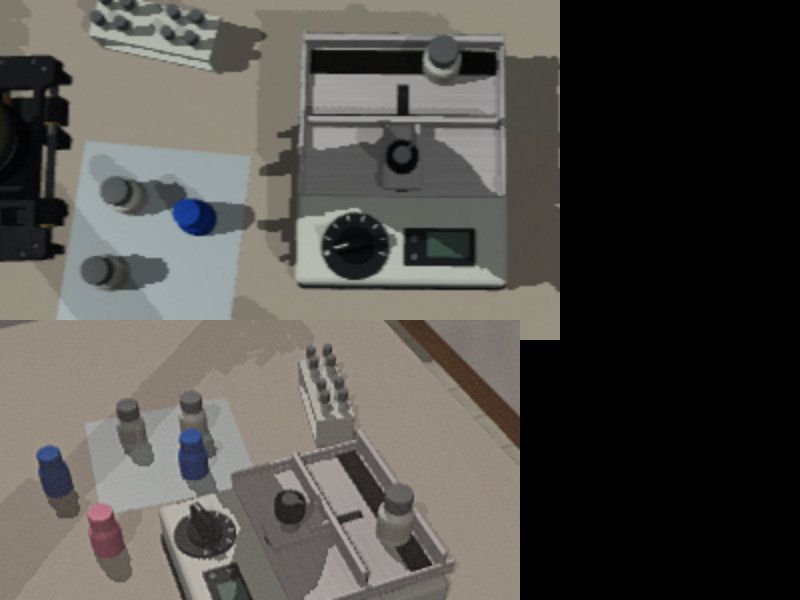

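The top crop shows the placed bottle upright near the fence (cap at about (443,52)). A (116,190) and B (99,270) haven't moved.

step_arm:
  steps:
    - [[-0.2, 1.1, 3], [0, 0, 0.4]]
    - [[0, 0, 4], [0, 0, 0]]
    - [[0, 0, 4], [0, 0, 0]]
    - [[0, 0, 4], [0, 0, 0]]
    - [[0, 0, 2.4], [0, 0, 0]]
    - [[0, 0, 1], [0, 0, 0]]

```text
clock: 16.82
tool_pos: [0.5104, 0.3064, 0.0644]
eef_rot: [0.711, 0.703, -0.001, 0.0]
contact_force: [0.3, 0.4, 0.5]
opening: 0.648
finger_force: 0.0
```

step_arm:
  steps:
    - [[0, 0, 0], [0, 0, 0]]
    - [[0, 0, 0], [0, 0, 0]]
    - [[0, 0, 0], [0, 0, 0]]
    - [[0, 0, 0], [0, 0, 0]]
    - [[0, 0, 0], [0, 0, 0]]
  claw: -1
  grip_force: 15

```text
clock: 17.45
tool_pos: [0.5106, 0.3091, 0.0667]
eef_rot: [0.71, 0.704, 0.001, 0.0]
contact_force: [-0.3, -0.2, 7.0]
opening: 0.377
finger_force: 14.9
```

```bash
python3 - <<'E'
from h import *
go(.646,-.0371,.25,-1.5)
s=dict(np.load("pics/t3.npz")); print(px2w(s,120+443/2-.3,110+50/2-.3,.177), [w2px(s,[.6463,y,.177])*2-[240,220] for y in(-.0898,-.087)], px2w(s,120+116/2-.3,110+190/2-.3,.072))
E
```

```text
t 17.45 p [0.5106 0.3091 0.0667] yaw -0.44 tilt [0.08 0.05] q7 -0.5 q1 -0.66 F [-0.3 -0.2  7. ] open 0.377 ff 14.9
 shift cm [-34.49  13.83 -18.34] turn z 1.1
[ 0.64312648 -0.08426996  0.177     ] [array([447.25096212,  46.59540333]), array([444.75561618,  46.64225962])] [0.50892277 0.31282051 0.072     ]
```

step_arm:
  steps:
    - [[0, 0, -2], [0, 0, 0]]
    - [[0, 0, -4], [0, 0, 0]]
    - [[0, 0, -5], [0, 0, 0]]
    - [[0, 0, -5], [0, 0, 0]]
    - [[0, 0, -2.5], [0, 0, 0]]

```text
clock: 18.08
tool_pos: [0.5109, 0.3091, 0.2548]
eef_rot: [0.71, 0.704, 0.002, 0.0]
contact_force: [0.9, -0.1, -1.5]
opening: 0.384
finger_force: 15.0
```

step_arm:
  steps:
    - [[-3.45, 1.38, 0], [0, 0, 0]]
    - [[-3.45, 1.38, 0], [0, 0, 0]]
    - [[-3.45, 1.38, 0], [0, 0, 0]]
    - [[-3.45, 1.38, 0], [0, 0, 0]]
    - [[-3.45, 1.38, 0], [0, 0, 0]]
    - [[-3.45, 1.38, 0], [0, 0, 0]]
    - [[-3.45, 1.38, 0], [0, 0, 0]]
    - [[-3.45, 1.38, 0], [0, 0, 0]]
    - [[-3.45, 1.38, 0], [0, 0, 0]]
    - [[-3.45, 1.38, 0], [0, 0, 0]]
    - [[0, 0, 0], [0, 0, 1.1]]
    - [[0, 0, 0], [0, 0, 0]]

```text
clock: 19.58
tool_pos: [0.645, -0.0363, 0.2512]
eef_rot: [0.716, 0.698, 0.0, -0.0]
contact_force: [0.3, 0.3, -1.1]
opening: 0.376
finger_force: 15.0
```

```bash
python3 - <<'E'
from h import *
go(.6465,-.0371,.172,-1.5)
E
```

```text
t 19.57 p [ 0.645  -0.0363  0.2512] yaw -1.51 tilt [-0.01  0.07] q7 0.02 q1 -0.06 F [ 0.3  0.3 -1.1] open 0.376 ff 15.0
 shift cm [-0.08  0.15  7.92] turn z -0.0
```

step_arm:
  steps:
    - [[0, 0.1, 3], [0, 0, 0]]
    - [[0, 0, 3], [0, 0, 0]]
    - [[0, 0, 1], [0, 0, 0]]
    - [[0, 0, 0.6], [0, 0, 0]]
    - [[0, 0, 0.3], [0, 0, 0]]
    - [[0, 0, 0.1], [0, 0, 0]]
    - [[0, 0, 0], [0, 0, 0]]

```text
clock: 20.45
tool_pos: [0.6469, -0.0373, 0.1718]
eef_rot: [0.717, 0.698, 0.001, 0.0]
contact_force: [-1.3, 0.5, 4.1]
opening: 0.379
finger_force: 15.0
```

step_arm:
  steps:
    - [[0, 0, 0], [0, 0, 0]]
    - [[0, 0, 0], [0, 0, 0]]
    - [[0, 0, 0], [0, 0, 0]]
    - [[0, 0, -2], [0, 0, 0]]
    - [[0, 0, -3], [0, 0, 0]]
    - [[0, 0, -3], [0, 0, 0]]
  claw: 0.3

```text
clock: 21.2
tool_pos: [0.6463, -0.0373, 0.2513]
eef_rot: [0.717, 0.698, -0.0, -0.0]
contact_force: [0.6, 0.4, 0.2]
opening: 0.648
finger_force: 0.0
```

```bash
python3 - <<'E'
from h import *
go(.4125,.331,.25,0)
E
```

```text
t 21.2 p [ 0.6463 -0.0373  0.2513] yaw -1.54 tilt [-0.03  0.  ] q7 0.02 q1 -0.06 F [0.6 0.4 0.2] open 0.648 ff 0.0
 shift cm [ 36.19 -24.36   0.14] turn z -1.5
```

step_arm:
  steps:
    - [[3.65, -2.4, 0], [0, 0, -1.5]]
    - [[3.65, -2.4, 0], [0, 0, 0]]
    - [[3.65, -2.4, 0], [0, 0, 0]]
    - [[3.65, -2.4, 0], [0, 0, 0]]
    - [[3.65, -2.4, 0], [0, 0, 0]]
    - [[3.65, -2.4, 0], [0, 0, 0]]
    - [[3.65, -2.4, 0], [0, 0, 0]]
    - [[3.65, -2.4, 0], [0, 0, 0]]
    - [[3.65, -2.4, 0], [0, 0, 0]]
    - [[3.65, -2.4, 0], [0, 0, 0]]
    - [[0, 0, 0], [0, 0, 0]]

```text
clock: 22.58
tool_pos: [0.405, 0.3323, 0.2506]
eef_rot: [0.705, 0.71, 0.0, -0.001]
contact_force: [0.6, 0.4, 0.3]
opening: 0.65
finger_force: 0.0
```

```bash
python3 - <<'E'
from h import *
go(.4125,.331,.066,0)
s=snap("top","t4"); s2=snap("side","s4")
im=np.zeros((600,800,3),np.uint8)
a=cv2.resize(s["img"][110:280,120:400,::-1],None,fx=2,fy=2); b=s2["img"][90:230,180:440,::-1]
im[:340,:560]=a; im[320:600,:520]=cv2.resize(b,None,fx=2,fy=2)
cv2.imwrite("pics/c4.png",im)
E
```

```text
t 22.57 p [0.405  0.3323 0.2506] yaw 0.4 tilt [-0.07  0.12] q7 -0.65 q1 -0.86 F [0.6 0.4 0.3] open 0.65 ff 0.0
 shift cm [-0.18  0.77 18.46] turn z 0.4
```

View pics/c4.png

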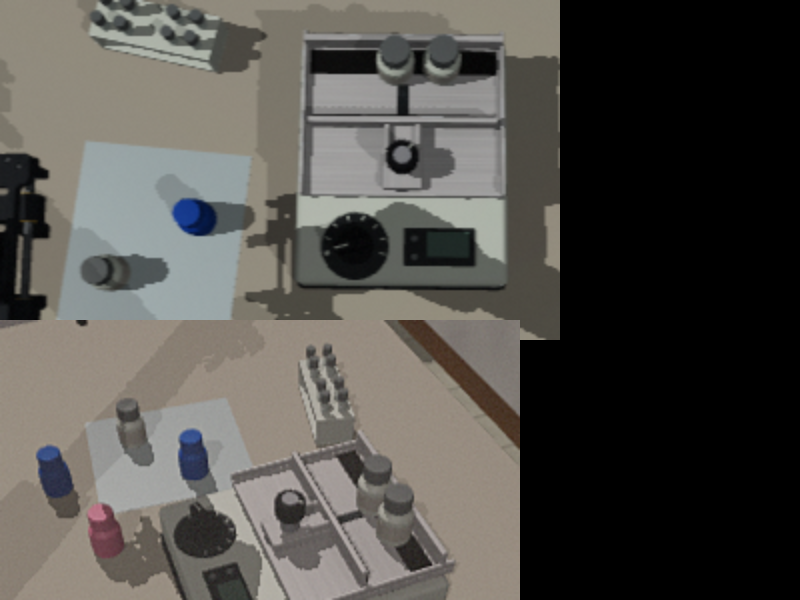

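Two bottles stand upright in the row, at (395,50) and (443,50). B is unmoved at (97,270).

step_arm:
  steps:
    - [[0.1, 0.8, 3], [0, 0, 0.2]]
    - [[0, 0, 4], [0, 0, 0]]
    - [[0, 0, 4], [0, 0, 0]]
    - [[0, 0, 4], [0, 0, 0]]
    - [[0, 0, 2.3], [0, 0, 0]]
    - [[0, 0, 1], [0, 0, 0]]

```text
clock: 23.42
tool_pos: [0.4165, 0.3275, 0.0666]
eef_rot: [0.71, 0.705, -0.001, 0.0]
contact_force: [0.7, -0.2, 0.1]
opening: 0.65
finger_force: 0.0
```

step_arm:
  steps:
    - [[0, 0, 0], [0, 0, 0]]
    - [[0, 0, 0], [0, 0, 0]]
    - [[0, 0, 0], [0, 0, 0]]
    - [[0, 0, 0], [0, 0, 0]]
    - [[0, 0, 0], [0, 0, 0]]
  claw: -1
  grip_force: 15

```text
clock: 24.05
tool_pos: [0.4159, 0.3298, 0.0684]
eef_rot: [0.709, 0.706, 0.001, -0.0]
contact_force: [-0.7, -0.6, 6.6]
opening: 0.38
finger_force: 14.8
```

step_arm:
  steps:
    - [[0, 0, -2], [0, 0, 0]]
    - [[0, 0, -4], [0, 0, 0]]
    - [[0, 0, -5], [0, 0, 0]]
    - [[0, 0, -5], [0, 0, 0]]
    - [[0, 0, -2.5], [0, 0, 0]]

```text
clock: 24.68
tool_pos: [0.4163, 0.3299, 0.2554]
eef_rot: [0.709, 0.706, 0.002, 0.0]
contact_force: [0.1, 0.6, -0.7]
opening: 0.384
finger_force: 14.9
```

```bash
python3 - <<'E'
from h import *
go(.646,.0155,.25,-1.5)
s=dict(np.load("pics/t4.npz")); print(px2w(s,120+443/2-.3,110+50/2-.3,.177),px2w(s,120+395/2-.3,110+50/2-.3,.177))
E
```

```text
t 24.68 p [0.4163 0.3299 0.2554] yaw -0.24 tilt [0.17 0.15] q7 -0.64 q1 -0.85 F [ 0.1  0.6 -0.7] open 0.384 ff 14.9
 shift cm [-31.34  23.1    0.53] turn z 1.3
[ 0.64312648 -0.08426996  0.177     ] [ 0.6441806  -0.03047111  0.177     ]
```

step_arm:
  steps:
    - [[-3.11, 2.31, 0], [0, 0, 0]]
    - [[-3.11, 2.31, 0], [0, 0, 0]]
    - [[-3.11, 2.31, 0], [0, 0, 0]]
    - [[-3.11, 2.31, 0], [0, 0, 0]]
    - [[-3.11, 2.31, 0], [0, 0, 0]]
    - [[-3.11, 2.31, 0], [0, 0, 0]]
    - [[-3.11, 2.31, 0], [0, 0, 0]]
    - [[-3.11, 2.31, 0], [0, 0, 0]]
    - [[-3.11, 2.31, 0], [0, 0, 0]]
    - [[-3.11, 2.31, 0], [0, 0, 0]]
    - [[0, 0, 0], [0, 0, 1.2]]
    - [[0, 0, 0], [0, 0, 0]]

```text
clock: 26.18
tool_pos: [0.6446, 0.0183, 0.2522]
eef_rot: [0.716, 0.698, -0.0, -0.001]
contact_force: [-0.6, 0.5, -1.8]
opening: 0.382
finger_force: 14.9
```

```bash
python3 - <<'E'
from h import *
go(.6465,.0185,.173,-1.5)
E
```

```text
t 26.18 p [0.6446 0.0183 0.2522] yaw -1.41 tilt [-0.09  0.05] q7 -0.05 q1 -0.15 F [-0.6  0.5 -1.8] open 0.382 ff 14.9
 shift cm [0.01 0.2  7.92] turn z 0.1
```

step_arm:
  steps:
    - [[0, 0.1, 3], [0, 0, 0]]
    - [[0, 0, 3], [0, 0, 0]]
    - [[0, 0, 1], [0, 0, 0]]
    - [[0, 0, 0.6], [0, 0, 0]]
    - [[0, 0, 0.3], [0, 0, 0]]
    - [[0, 0, 0.1], [0, 0, 0]]
    - [[0, 0, 0], [0, 0, 0]]

```text
clock: 27.05
tool_pos: [0.6467, 0.0175, 0.1737]
eef_rot: [0.716, 0.698, 0.001, 0.0]
contact_force: [-0.3, 0.7, 2.4]
opening: 0.381
finger_force: 14.9
```

step_arm:
  steps:
    - [[0, 0, 0], [0, 0, 0]]
    - [[0, 0, 0], [0, 0, 0]]
    - [[0, 0, 0], [0, 0, 0]]
    - [[0, 0, -2], [0, 0, 0]]
    - [[0, 0, -3], [0, 0, 0]]
    - [[0, 0, -3], [0, 0, 0]]
  claw: 0.3

```text
clock: 27.8
tool_pos: [0.6462, 0.0175, 0.2534]
eef_rot: [0.716, 0.698, -0.0, -0.0]
contact_force: [0.0, -0.2, 0.1]
opening: 0.65
finger_force: 0.0
```

```bash
python3 - <<'E'
from h import *
go(.523,-.036,.21)
E
```

```text
t 27.8 p [0.6462 0.0175 0.2534] yaw -1.44 tilt [-0.02 -0.  ] q7 -0.05 q1 -0.15 F [ 0.  -0.2  0.1] open 0.65 ff 0.0
 shift cm [ -5.65 -12.18   4.34]
```

step_arm:
  steps:
    - [[-1.13, -2.44, 0], [0, 0, 0]]
    - [[-1.13, -2.44, 0], [0, 0, 0]]
    - [[-1.13, -2.44, 0.8], [0, 0, 0]]
    - [[-1.13, -2.44, 1.5], [0, 0, 0]]
    - [[-1.13, -2.44, 1.5], [0, 0, 0]]
    - [[0, 0, 0], [0, 0, 0]]

```text
clock: 28.55
tool_pos: [0.5208, -0.037, 0.2141]
eef_rot: [0.717, 0.697, -0.001, -0.001]
contact_force: [1.5, -0.8, 0.8]
opening: 0.653
finger_force: 0.0
```

```bash
python3 - <<'E'
from h import *
go(.523,-.036,.162)
s=snap("top","t5"); s2=snap("side","s5")
im=np.zeros((600,800,3),np.uint8)
a=cv2.resize(s["img"][80:280,150:400,::-1],None,fx=1.3,fy=1.3); b=s2["img"][110:250,240:430,::-1]
im[:260,:325]=a; b=cv2.resize(b,None,fx=2.5,fy=2.5); im[250:600,325:]=b[:350,:475]
cv2.imwrite("pics/c5.png",im)
E
```

```text
t 28.55 p [ 0.5208 -0.037   0.2141] yaw -1.55 tilt [-0.22 -0.02] q7 0.03 q1 -0.07 F [ 1.5 -0.8  0.8] open 0.653 ff 0.0
 shift cm [0.1  0.24 5.21]
```

View pics/c5.png

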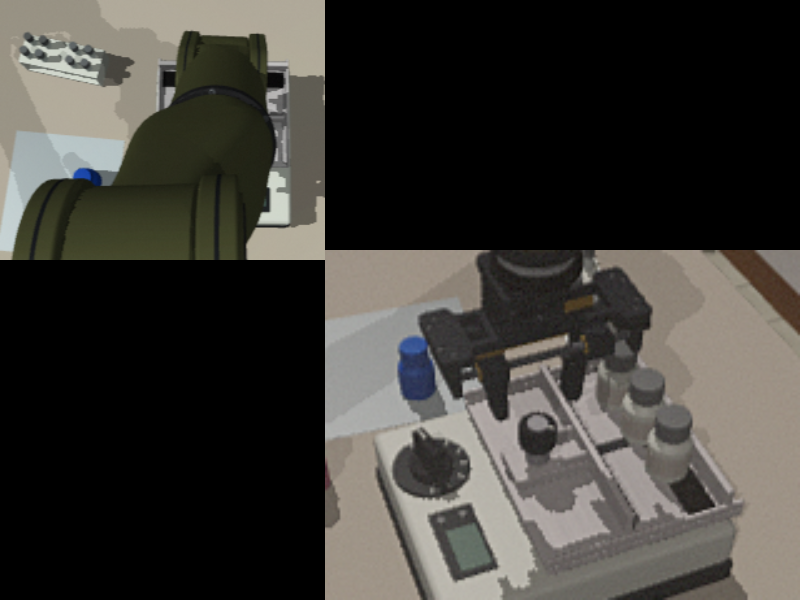

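The side crop shows the three bottles upright in a row, at (620,375), (645,400) and (670,440). The knob at (538,432) is under the open jaws.

step_arm:
  steps:
    - [[0.1, 0.2, 2.5], [0, 0, 0]]
    - [[0, 0, 2], [0, 0, 0]]
    - [[0, 0, 0.7], [0, 0, 0]]
    - [[0, 0, 0], [0, 0, 0]]

```text
clock: 29.15
tool_pos: [0.5259, -0.0346, 0.1628]
eef_rot: [0.716, 0.698, 0.0, 0.0]
contact_force: [0.2, -0.4, 1.5]
opening: 0.652
finger_force: 0.0
```

step_arm:
  steps:
    - [[0, 0, 0], [0, 0, 0]]
    - [[0, 0, 0], [0, 0, 0]]
    - [[0, 0, 0], [0, 0, 0]]
    - [[0, 0, 0], [0, 0, 0]]
    - [[0, 0, 0], [0, 0, 0]]
  claw: -1
  grip_force: 25

```text
clock: 29.78
tool_pos: [0.5263, -0.035, 0.1633]
eef_rot: [0.716, 0.698, 0.001, 0.001]
contact_force: [2.8, 0.1, 3.9]
opening: 0.402
finger_force: 25.0
```

```bash
python3 - <<'E'
from h import *
go(.571,-.036,.162)
E
```

```text
t 29.77 p [ 0.5263 -0.035   0.1633] yaw -1.44 tilt [0.17 0.  ] q7 0.04 q1 -0.06 F [2.8 0.1 3.9] open 0.402 ff 25.0
 shift cm [0.01 4.47 0.14]
```

step_arm:
  steps:
    - [[0, 0.5, 0], [0, 0, 0]]
    - [[0, 0.8, 0], [0, 0, 0]]
    - [[0, 0.8, 0], [0, 0, 0]]
    - [[0, 0.8, 0], [0, 0, 0]]
    - [[0, 0.7, 0], [0, 0, 0]]
    - [[0, 0.2, 0], [0, 0, 0]]
    - [[0, 0, 0], [0, 0, 0]]

```text
clock: 30.65
tool_pos: [0.5601, -0.0359, 0.1631]
eef_rot: [0.716, 0.698, -0.002, -0.002]
contact_force: [-4.5, 0.6, 11.6]
opening: 0.399
finger_force: 25.0
```

step_arm:
  steps:
    - [[0, 0.2, 0], [0, 0, 0]]
    - [[0, 0.1, 0], [0, 0, 0]]
    - [[0, 0, 0], [0, 0, 0]]

```text
clock: 31.02
tool_pos: [0.5627, -0.0361, 0.1631]
eef_rot: [0.716, 0.698, -0.002, -0.002]
contact_force: [-6.3, 0.6, 13.0]
opening: 0.401
finger_force: 25.0
```

step_arm:
  steps:
    - [[0, 0.2, 0], [0, 0, 0]]
    - [[0, 0, 0], [0, 0, 0]]

```text
clock: 31.28
tool_pos: [0.5648, -0.0361, 0.1631]
eef_rot: [0.716, 0.698, -0.002, -0.002]
contact_force: [-5.9, 1.8, 12.1]
opening: 0.4
finger_force: 25.0
```

step_arm:
  steps:
    - [[0, 0.2, 0], [0, 0, 0]]
    - [[0, 0, 0], [0, 0, 0]]

```text
clock: 31.52
tool_pos: [0.5666, -0.0362, 0.1631]
eef_rot: [0.716, 0.698, -0.002, -0.003]
contact_force: [-5.6, 1.0, 12.9]
opening: 0.4
finger_force: 25.0
```

step_arm:
  steps:
    - [[0, 0.2, 0], [0, 0, 0]]
    - [[0, 0, 0], [0, 0, 0]]

```text
clock: 31.78
tool_pos: [0.5685, -0.0362, 0.1631]
eef_rot: [0.716, 0.698, -0.002, -0.003]
contact_force: [-6.2, 0.2, 12.8]
opening: 0.402
finger_force: 25.0
```

step_arm:
  steps:
    - [[0, 0.15, 0], [0, 0, 0]]
    - [[0, 0, 0], [0, 0, 0]]

```text
clock: 32.02
tool_pos: [0.5697, -0.0363, 0.1631]
eef_rot: [0.716, 0.698, -0.003, -0.003]
contact_force: [-6.7, 0.5, 14.1]
opening: 0.403
finger_force: 25.0
```

step_arm:
  steps:
    - [[0, 0.15, 0], [0, 0, 0]]
    - [[0, 0, 0], [0, 0, 0]]

```text
clock: 32.28
tool_pos: [0.5709, -0.0363, 0.1631]
eef_rot: [0.716, 0.698, -0.003, -0.003]
contact_force: [-7.0, 0.7, 13.7]
opening: 0.404
finger_force: 25.0
```

step_arm:
  steps:
    - [[0, 0.15, 0], [0, 0, 0]]
    - [[0, 0, 0], [0, 0, 0]]

```text
clock: 32.52
tool_pos: [0.5717, -0.0363, 0.163]
eef_rot: [0.716, 0.698, -0.003, -0.004]
contact_force: [-9.6, -0.9, 16.1]
opening: 0.397
finger_force: 25.0
```

step_arm:
  steps:
    - [[0, 0.15, 0], [0, 0, 0]]
    - [[0, 0, 0], [0, 0, 0]]

```text
clock: 32.78
tool_pos: [0.5718, -0.0363, 0.163]
eef_rot: [0.716, 0.698, -0.004, -0.005]
contact_force: [-11.6, 1.2, 17.7]
opening: 0.402
finger_force: 25.0
```

step_arm:
  steps:
    - [[0, 0.15, 0], [0, 0, 0]]
    - [[0, 0, 0], [0, 0, 0]]

```text
clock: 33.02
tool_pos: [0.5719, -0.0363, 0.163]
eef_rot: [0.716, 0.698, -0.005, -0.006]
contact_force: [-14.0, 1.4, 21.1]
opening: 0.401
finger_force: 25.0
```

```bash
python3 - <<'E'
from h import *
go(.572,-.036,.163); print(sensors.get_state()["q"])
E
```

```text
t 33.02 p [ 0.5719 -0.0363  0.163 ] yaw -1.46 tilt [-0.91  0.04] q7 0.04 q1 -0.06 F [-14.    1.4  21.1] open 0.401 ff 25.0
 shift cm [ 0.03  0.   -0.  ] 
[-0.05607733  0.75666367  0.06814736  1.80470726 -0.08454897  0.59892044
  0.03864047]
```

step_arm:
  steps:
    - [[0, -0.3, 0], [0, 0, 0]]
    - [[0, 0, 0], [0, 0, 0]]

```text
clock: 33.28
tool_pos: [0.5717, -0.0363, 0.1631]
eef_rot: [0.716, 0.698, -0.003, -0.004]
contact_force: [-8.5, 1.5, 15.1]
opening: 0.4
finger_force: 25.0
```

step_arm:
  steps:
    - [[0, 0, 0.008], [0, 0, 10]]
    - [[0, 0, 0.008], [0, 0, 10]]
    - [[0, 0, 0.008], [0, 0, 10]]
    - [[0, 0, 0.008], [0, 0, 10]]
    - [[0, 0, 0.008], [0, 0, 10]]
    - [[0, 0, 0.008], [0, 0, 10]]
    - [[0, 0, 0.008], [0, 0, 10]]
    - [[0, 0, 0.008], [0, 0, 10]]
    - [[0, 0, 0.008], [0, 0, 10]]

```text
clock: 34.4
tool_pos: [0.5716, -0.0362, 0.1624]
eef_rot: [1.0, -0.016, -0.005, -0.001]
contact_force: [-8.3, 0.0, 14.2]
opening: 0.398
finger_force: 25.0
```

```bash
python3 - <<'E'
from h import *
go(.572,-.036,.163,-91.5); print(sensors.get_state()["q"],sensors.get_state()["moment"])
E
```

```text
t 34.4 p [ 0.5716 -0.0362  0.1624] yaw -91.84 tilt [-0.54  0.16] q7 -1.03 q1 -0.3 F [-8.3  0.  14.2] open 0.398 ff 25.0
 shift cm [ 0.03 -0.02 -0.07] turn z -0.3
[-0.29838523  0.81782678  0.50611286  1.82505969 -0.61007421  0.66988054
 -1.03411611] [0.02117782 2.14749707 0.05883297]
```

step_arm:
  steps:
    - [[0, 0, 0], [0, 0, 0]]
    - [[0, 0, 0], [0, 0, 0]]
    - [[0, 0, 0], [0, 0, 0]]
  claw: 0.15

```text
clock: 34.78
tool_pos: [0.5763, -0.0361, 0.1616]
eef_rot: [1.0, -0.012, -0.0, -0.0]
contact_force: [-0.0, -1.0, -0.0]
opening: 0.571
finger_force: 0.0
```

```bash
python3 - <<'E'
from h import *
go(.5717,-.036,.162,88)
E
```

```text
t 34.77 p [ 0.5763 -0.0361  0.1616] yaw -91.39 tilt [-0.05  0.03] q7 -1.03 q1 -0.3 F [-0. -1. -0.] open 0.571 ff 0.0
 shift cm [-0.46  0.   -0.04] turn z -179.4
```

step_arm:
  steps:
    - [[-0.45, 0, 0], [0, 0, 0]]
    - [[0, 0, 0], [0, 0, -10.5]]
    - [[0, 0, 0], [0, 0, -10.5]]
    - [[0, 0, 0], [0, 0, -10.5]]
    - [[0, 0, 0], [0, 0, -10.5]]
    - [[0, 0, 0], [0, 0, -10.5]]
    - [[0, 0, 0], [0, 0, -10.5]]
    - [[0, 0, 0], [0, 0, -10.5]]
    - [[0, 0, 0], [0, 0, -10.5]]
    - [[0, 0, 0], [0, 0, -10.5]]

```text
clock: 36.02
tool_pos: [0.5716, -0.0364, 0.162]
eef_rot: [0.686, 0.728, -0.0, -0.0]
contact_force: [-0.2, 0.2, 0.1]
opening: 0.578
finger_force: 0.0
```

step_arm:
  steps:
    - [[0, 0, 0], [0, 0, -10.5]]
    - [[0, 0, 0], [0, 0, -10.5]]
    - [[0, 0, 0], [0, 0, -10.5]]
    - [[0, 0, 0], [0, 0, -10.5]]
    - [[0, 0, 0], [0, 0, -10.5]]
    - [[0, 0, 0], [0, 0, -10.5]]
    - [[0, 0, 0], [0, 0, -10.5]]
    - [[0, 0, 0], [0, 0, -10.5]]
    - [[0, 0, 0], [0, 0, 0]]

```text
clock: 37.15
tool_pos: [0.5716, -0.0366, 0.1619]
eef_rot: [0.027, 1.0, 0.0, -0.0]
contact_force: [0.2, 0.1, -1.4]
opening: 0.576
finger_force: 0.0
```

```bash
python3 - <<'E'
from h import *
go(.5717,-.036,.162,88);print(sensors.get_state()["q"])
E
```

```text
t 37.15 p [ 0.5716 -0.0366  0.1619] yaw 86.94 tilt [-0.03  0.03] q7 1.1 q1 0.19 F [ 0.2  0.1 -1.4] open 0.576 ff 0.0
 shift cm [-0.01  0.06 -0.01] turn z -1.1
[ 0.19428497  0.76935872 -0.36160739  1.80700664  0.42236144  0.64253111
  1.10082876]
```

step_arm:
  steps:
    - [[0, 0, 0], [0, 0, 0]]
    - [[0, 0, 0], [0, 0, 0]]
    - [[0, 0, 0], [0, 0, 0]]
    - [[0, 0, 0], [0, 0, 0]]
  claw: -1

```text
clock: 37.65
tool_pos: [0.5719, -0.0362, 0.162]
eef_rot: [0.026, 1.0, -0.0, -0.0]
contact_force: [-0.5, 0.2, 1.2]
opening: 0.402
finger_force: 25.0
```

step_arm:
  steps:
    - [[0, 0, 0.008], [0, 0, 10]]
    - [[0, 0, 0.008], [0, 0, 10]]
    - [[0, 0, 0.008], [0, 0, 10]]
    - [[0, 0, 0.008], [0, 0, 10]]
    - [[0, 0, 0.008], [0, 0, 10]]
    - [[0, 0, 0.008], [0, 0, 10]]
    - [[0, 0, 0.008], [0, 0, 10]]
    - [[0, 0, 0.008], [0, 0, 10]]
    - [[0, 0, 0.008], [0, 0, 10]]
    - [[0, 0, 0.008], [0, 0, 10]]
    - [[0, 0, 0.008], [0, 0, 10]]
    - [[0, 0, 0.008], [0, 0, 10]]

```text
clock: 39.15
tool_pos: [0.5711, -0.0366, 0.161]
eef_rot: [0.88, 0.475, -0.001, -0.0]
contact_force: [-1.4, -0.7, 0.8]
opening: 0.399
finger_force: 25.0
```

step_arm:
  steps:
    - [[0, 0, 0.008], [0, 0, 10]]
    - [[0, 0, 0.008], [0, 0, 10]]
    - [[0, 0, 0.008], [0, 0, 10]]
    - [[0, 0, 0.008], [0, 0, 10]]
    - [[0, 0, 0.008], [0, 0, 10]]
    - [[0, 0, 0.008], [0, 0, 10]]
    - [[0, 0, 0.008], [0, 0, 10]]
    - [[0, 0, 0.008], [0, 0, 10]]
    - [[0, 0, 0.008], [0, 0, 10]]

```text
clock: 40.28
tool_pos: [0.571, -0.0359, 0.1602]
eef_rot: [0.958, -0.286, -0.001, -0.0]
contact_force: [-2.9, -0.7, 0.9]
opening: 0.402
finger_force: 25.0
```

```bash
python3 - <<'E'
from h import *
go(.5717,-.036,.162,88);print(sensors.get_state()["q"],sensors.get_state()["moment"])
E
```

```text
t 40.27 p [ 0.571  -0.0359  0.1602] yaw -123.25 tilt [-0.11  0.04] q7 -1.43 q1 -0.37 F [-2.9 -0.7  0.9] open 0.402 ff 25.0
 shift cm [ 0.06 -0.03 -0.18] turn z -211.2
[-0.37318774  0.85928604  0.65195796  1.83922035 -0.77315063  0.71904124
 -1.42760635] [-0.16360962  0.70792426  0.06629261]
```

Next I release the knob, rotate back 210° and grip again.

step_arm:
  steps:
    - [[0, 0, 0], [0, 0, 0]]
    - [[0, 0, 0], [0, 0, 0]]
    - [[0, 0, 0], [0, 0, 0]]
    - [[0, 0, 0], [0, 0, -10.5]]
    - [[0, 0, 0], [0, 0, -10.5]]
    - [[0, 0, 0], [0, 0, -10.5]]
    - [[0, 0, 0], [0, 0, -10.5]]
    - [[0, 0, 0], [0, 0, -10.5]]
    - [[0, 0, 0], [0, 0, -10.5]]
    - [[0, 0, 0], [0, 0, -10.5]]
    - [[0, 0, 0], [0, 0, -10.5]]
    - [[0, 0, 0], [0, 0, -10.5]]
  claw: 0.15

```text
clock: 41.78
tool_pos: [0.5722, -0.0363, 0.1605]
eef_rot: [0.857, 0.515, 0.0, 0.0]
contact_force: [-0.1, 0.4, -0.4]
opening: 0.574
finger_force: 0.0
```

step_arm:
  steps:
    - [[0, 0, 0], [0, 0, -10.5]]
    - [[0, 0, 0], [0, 0, -10.5]]
    - [[0, 0, 0], [0, 0, -10.5]]
    - [[0, 0, 0], [0, 0, -10.5]]
    - [[0, 0, 0], [0, 0, -10.5]]
    - [[0, 0, 0], [0, 0, -10.5]]
    - [[0, 0, 0], [0, 0, -10.5]]
    - [[0, 0, 0], [0, 0, -10.5]]
    - [[0, 0, 0], [0, 0, -10.5]]
    - [[0, 0, 0], [0, 0, -10.5]]
    - [[0, 0, 0], [0, 0, -10.5]]
    - [[0, 0, 0], [0, 0, 0]]

```text
clock: 43.28
tool_pos: [0.5721, -0.0366, 0.1604]
eef_rot: [0.027, 1.0, 0.0, 0.0]
contact_force: [0.6, 0.1, -0.7]
opening: 0.577
finger_force: 0.0
```

```bash
python3 - <<'E'
from h import *
go(.5714,-.036,.160,88);print(sensors.get_state()["q"])
E
```

```text
t 43.27 p [ 0.5721 -0.0366  0.1604] yaw 86.95 tilt [0.03 0.03] q7 1.1 q1 0.19 F [ 0.6  0.1 -0.7] open 0.577 ff 0.0
 shift cm [0.07 0.06 0.04] turn z -1.0
[ 0.19287354  0.77146646 -0.35901269  1.80745321  0.4225936   0.63841141
  1.10124044]
```

step_arm:
  steps:
    - [[0, 0, 0], [0, 0, 0]]
    - [[0, 0, 0], [0, 0, 0]]
    - [[0, 0, 0], [0, 0, 0]]
    - [[0, 0, 0], [0, 0, 0]]
  claw: -1

```text
clock: 43.78
tool_pos: [0.572, -0.0362, 0.1604]
eef_rot: [0.026, 1.0, -0.0, 0.0]
contact_force: [-0.7, -0.2, 0.9]
opening: 0.401
finger_force: 25.0
```

step_arm:
  steps:
    - [[0, 0, 0.008], [0, 0, 10]]
    - [[0, 0, 0.008], [0, 0, 10]]
    - [[0, 0, 0.008], [0, 0, 10]]
    - [[0, 0, 0.008], [0, 0, 10]]
    - [[0, 0, 0.008], [0, 0, 10]]
    - [[0, 0, 0.008], [0, 0, 10]]
    - [[0, 0, 0.008], [0, 0, 10]]
    - [[0, 0, 0.008], [0, 0, 10]]
    - [[0, 0, 0.008], [0, 0, 10]]
    - [[0, 0, 0.008], [0, 0, 10]]
    - [[0, 0, 0.008], [0, 0, 10]]
    - [[0, 0, 0.008], [0, 0, 10]]

```text
clock: 45.28
tool_pos: [0.5711, -0.0367, 0.1594]
eef_rot: [0.88, 0.475, -0.001, -0.0]
contact_force: [-2.1, -2.2, 0.5]
opening: 0.399
finger_force: 25.0
```

step_arm:
  steps:
    - [[0, 0, 0.008], [0, 0, 10]]
    - [[0, 0, 0.008], [0, 0, 10]]
    - [[0, 0, 0.008], [0, 0, 10]]
    - [[0, 0, 0.008], [0, 0, 10]]
    - [[0, 0, 0.008], [0, 0, 10]]
    - [[0, 0, 0.008], [0, 0, 10]]
    - [[0, 0, 0.008], [0, 0, 10]]
    - [[0, 0, 0.008], [0, 0, 10]]
    - [[0, 0, 0.008], [0, 0, 10]]

```text
clock: 46.4
tool_pos: [0.5709, -0.0358, 0.1586]
eef_rot: [0.958, -0.286, -0.001, -0.0]
contact_force: [-3.3, -0.8, 1.5]
opening: 0.399
finger_force: 25.0
```

```bash
python3 - <<'E'
from h import *
go(.5717,-.036,.162,88);print(sensors.get_state()["moment"])
E
```

```text
t 46.4 p [ 0.5709 -0.0358  0.1586] yaw -123.25 tilt [-0.12  0.05] q7 -1.42 q1 -0.37 F [-3.3 -0.8  1.5] open 0.399 ff 25.0
 shift cm [ 0.08 -0.03 -0.34] turn z -211.2
[-0.03877607  0.75861303  0.02107061]
```

step_arm:
  steps:
    - [[0, 0, 0], [0, 0, 0]]
    - [[0, 0, 0], [0, 0, 0]]
    - [[0, 0, 0], [0, 0, 0]]
    - [[0, 0, 0], [0, 0, -10.5]]
    - [[0, 0, 0], [0, 0, -10.5]]
    - [[0, 0, 0], [0, 0, -10.5]]
    - [[0, 0, 0], [0, 0, -10.5]]
    - [[0, 0, 0], [0, 0, -10.5]]
    - [[0, 0, 0], [0, 0, -10.5]]
    - [[0, 0, 0], [0, 0, -10.5]]
    - [[0, 0, 0], [0, 0, -10.5]]
    - [[0, 0, 0], [0, 0, -10.5]]
  claw: 0.15

```text
clock: 47.9
tool_pos: [0.5722, -0.0363, 0.1588]
eef_rot: [0.857, 0.515, 0.0, 0.0]
contact_force: [0.1, -0.3, -0.3]
opening: 0.575
finger_force: 0.0
```

step_arm:
  steps:
    - [[0, 0, 0], [0, 0, -10.5]]
    - [[0, 0, 0], [0, 0, -10.5]]
    - [[0, 0, 0], [0, 0, -10.5]]
    - [[0, 0, 0], [0, 0, -10.5]]
    - [[0, 0, 0], [0, 0, -10.5]]
    - [[0, 0, 0], [0, 0, -10.5]]
    - [[0, 0, 0], [0, 0, -10.5]]
    - [[0, 0, 0], [0, 0, -10.5]]
    - [[0, 0, 0], [0, 0, -10.5]]
    - [[0, 0, 0], [0, 0, -10.5]]
    - [[0, 0, 0], [0, 0, -10.5]]
    - [[0, 0, 0], [0, 0, 0]]

```text
clock: 49.4
tool_pos: [0.5721, -0.0366, 0.1587]
eef_rot: [0.027, 1.0, 0.0, 0.0]
contact_force: [-0.3, 0.9, -0.4]
opening: 0.578
finger_force: 0.0
```

```bash
python3 - <<'E'
from h import *
go(.5714,-.036,.159,88)
E
```

```text
t 49.4 p [ 0.5721 -0.0366  0.1587] yaw 86.95 tilt [0.03 0.04] q7 1.1 q1 0.19 F [-0.3  0.9 -0.4] open 0.578 ff 0.0
 shift cm [ 0.07  0.06 -0.03] turn z -1.0
```

step_arm:
  steps:
    - [[0, 0, 0], [0, 0, 0]]
    - [[0, 0, 0], [0, 0, 0]]
    - [[0, 0, 0], [0, 0, 0]]
    - [[0, 0, 0], [0, 0, 0]]
  claw: -1

```text
clock: 49.9
tool_pos: [0.572, -0.0362, 0.1587]
eef_rot: [0.026, 1.0, -0.0, 0.0]
contact_force: [0.8, -0.0, 0.2]
opening: 0.399
finger_force: 25.0
```

step_arm:
  steps:
    - [[0, 0, 0.008], [0, 0, 10]]
    - [[0, 0, 0.008], [0, 0, 10]]
    - [[0, 0, 0.008], [0, 0, 10]]
    - [[0, 0, 0.008], [0, 0, 10]]
    - [[0, 0, 0.008], [0, 0, 10]]
    - [[0, 0, 0.008], [0, 0, 10]]
    - [[0, 0, 0.008], [0, 0, 10]]
    - [[0, 0, 0.008], [0, 0, 10]]
    - [[0, 0, 0.008], [0, 0, 10]]
    - [[0, 0, 0.008], [0, 0, 10]]
    - [[0, 0, 0.008], [0, 0, 10]]
    - [[0, 0, 0.008], [0, 0, 10]]

```text
clock: 51.4
tool_pos: [0.5711, -0.0367, 0.1577]
eef_rot: [0.88, 0.475, -0.001, -0.0]
contact_force: [-1.8, -1.4, 1.5]
opening: 0.405
finger_force: 25.0
```

step_arm:
  steps:
    - [[0, 0, 0.008], [0, 0, 10]]
    - [[0, 0, 0.008], [0, 0, 10]]
    - [[0, 0, 0.008], [0, 0, 10]]
    - [[0, 0, 0.008], [0, 0, 10]]
    - [[0, 0, 0.008], [0, 0, 10]]
    - [[0, 0, 0.008], [0, 0, 10]]
    - [[0, 0, 0.008], [0, 0, 10]]

```text
clock: 52.28
tool_pos: [0.5731, -0.0365, 0.1575]
eef_rot: [0.993, -0.114, 0.001, 0.001]
contact_force: [1.8, -2.5, 1.0]
opening: 0.396
finger_force: 25.0
```

```bash
python3 - <<'E'
from h import *
go(.5717,-.036,.162,-123);print(sensors.get_state()["moment"])
E
```

```text
t 52.27 p [ 0.5731 -0.0365  0.1575] yaw -103.1 tilt [ 0.14 -0.09] q7 -1.16 q1 -0.33 F [ 1.8 -2.5  1. ] open 0.396 ff 25.0
 shift cm [-0.15 -0.02 -0.45] turn z 19.9
[-0.54653506 -0.17655268  0.61056528]
```

step_arm:
  steps:
    - [[0, 0, 0], [0, 0, 10]]
    - [[0, 0, 0], [0, 0, 5]]
    - [[0, 0, 0], [0, 0, 5]]
    - [[0, 0, 0], [0, 0, 0]]

```text
clock: 52.78
tool_pos: [0.5727, -0.037, 0.1576]
eef_rot: [0.959, -0.283, 0.001, 0.001]
contact_force: [1.2, -3.4, 3.1]
opening: 0.399
finger_force: 25.0
```

```bash
python3 - <<'E'
from h import *
go(.5717,-.036,.162,-123);print(sensors.get_state()["moment"],sensors.get_state()["q"])
E
```

```text
t 52.77 p [ 0.5727 -0.037   0.1576] yaw -122.84 tilt [ 0.1  -0.12] q7 -1.41 q1 -0.37 F [ 1.2 -3.4  3.1] open 0.399 ff 25.0
 shift cm [-0.14 -0.03 -0.44] turn z 0.2
[-0.5788825   0.05548803  0.40939311] [-0.37262449  0.86464732  0.65249558  1.83905656 -0.78103537  0.71256981
 -1.41364969]
```

step_arm:
  steps:
    - [[0, 0, 0], [0, 0, 0]]
    - [[0, 0, 0], [0, 0, 0]]
    - [[0, 0, 0], [0, 0, 0]]
    - [[0, 0, -3], [0, 0, 0]]
    - [[0, 0, -3], [0, 0, 0]]
    - [[0, 0, -2], [0, 0, 0]]
    - [[0, 0, 0], [0, 0, -10.5]]
    - [[0, 0, 0], [0, 0, -10.5]]
    - [[0, 0, 0], [0, 0, -10.5]]
    - [[0, 0, 0], [0, 0, -10.5]]
    - [[0, 0, 0], [0, 0, -10.5]]
    - [[0, 0, 0], [0, 0, -10.5]]
  claw: 0.15

```text
clock: 54.28
tool_pos: [0.5717, -0.036, 0.237]
eef_rot: [0.965, 0.262, -0.0, -0.0]
contact_force: [0.5, -0.5, -0.2]
opening: 0.574
finger_force: 0.0
```

step_arm:
  steps:
    - [[0, 0, 0], [0, 0, -10.5]]
    - [[0, 0, 0], [0, 0, -10.5]]
    - [[0, 0, 0], [0, 0, -10.5]]
    - [[0, 0, 0], [0, 0, -10.5]]
    - [[0, 0, 0], [0, 0, -10.5]]
    - [[0, 0, 0], [0, 0, -10.5]]
    - [[0, 0, 0], [0, 0, -8]]
    - [[0, 0, 0], [0, 0, 0]]

```text
clock: 55.28
tool_pos: [0.5717, -0.0363, 0.237]
eef_rot: [0.636, 0.771, 0.0, -0.0]
contact_force: [0.4, 0.2, -0.5]
opening: 0.573
finger_force: 0.0
```

```bash
python3 - <<'E'
from h import *
go(.4338,.0236,.22,13.5)
s2=snap("side","s6",(270,100,440,250),3.5)
E
```

```text
t 55.27 p [ 0.5717 -0.0363  0.237 ] yaw 10.96 tilt [-0.02  0.04] q7 0.23 q1 -0.06 F [ 0.4  0.2 -0.5] open 0.573 ff 0.0
 shift cm [  8.5  -12.4    1.71] turn z -2.5
```

View pics/s6.png

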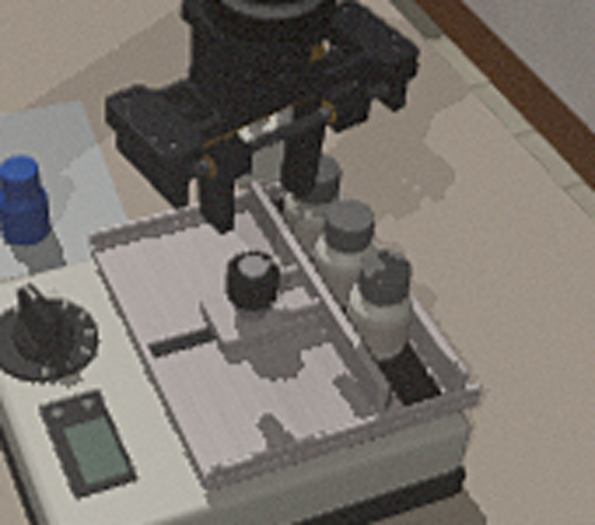

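The side crop shows the bar against the three upright bottles. The knob at (253,280) is seated and the tool is clear.

step_arm:
  steps:
    - [[2.12, -3.1, 0], [0, 0, 0]]
    - [[2.12, -3.1, 0], [0, 0, 0]]
    - [[2.12, -3.1, 0.5], [0, 0, 0]]
    - [[2.12, -3.1, 0.5], [0, 0, 0]]
    - [[0, 0, 0], [0, 0, -2.5]]
    - [[0, 0, 0], [0, 0, 0]]

```text
clock: 56.08
tool_pos: [0.4351, 0.0232, 0.2274]
eef_rot: [0.619, 0.785, 0.001, 0.001]
contact_force: [-0.1, -0.0, -0.4]
opening: 0.576
finger_force: 0.0
```

```bash
python3 - <<'E'
from h import *
go(.4337,.0238,.124,13.5)
E
```

```text
t 56.08 p [0.4351 0.0232 0.2274] yaw 13.5 tilt [0.11 0.  ] q7 0.14 q1 -0.2 F [-0.1 -0.  -0.4] open 0.576 ff 0.0
 shift cm [ 0.1  -0.15 10.34] turn z -0.0
```

step_arm:
  steps:
    - [[0.1, -0.1, 3], [0, 0, 0]]
    - [[0, 0, 3], [0, 0, 0]]
    - [[0, 0, 3], [0, 0, 0]]
    - [[0, 0, 1.3], [0, 0, 0]]
    - [[0, 0, 0], [0, 0, 0]]

```text
clock: 56.7
tool_pos: [0.4333, 0.0237, 0.1236]
eef_rot: [0.619, 0.785, -0.0, -0.0]
contact_force: [-0.5, 0.7, 0.5]
opening: 0.574
finger_force: 0.0
```

step_arm:
  steps:
    - [[0, 0, 0], [0, 0, 0]]
    - [[0, 0, 0], [0, 0, 0]]
    - [[0, 0, 0], [0, 0, 0]]
    - [[0, 0, 0], [0, 0, 0]]
    - [[0, 0, 0], [0, 0, 0]]
    - [[0, 0, 0], [0, 0, 0]]
    - [[0, 0, 0], [0, 0, 0]]
  claw: -1
  grip_force: 20

```text
clock: 57.58
tool_pos: [0.4335, 0.0241, 0.1245]
eef_rot: [0.619, 0.786, 0.001, 0.001]
contact_force: [1.7, 0.7, 4.4]
opening: 0.158
finger_force: 20.0
```

step_arm:
  steps:
    - [[0, 0, 0], [0, 0, 10]]
    - [[0, 0, 0], [0, 0, 10]]
    - [[0, 0, 0], [0, 0, 10]]
    - [[0, 0, 0], [0, 0, 10]]
    - [[0, 0, 0], [0, 0, 10]]
    - [[0, 0, 0], [0, 0, 10]]
    - [[0, 0, 0], [0, 0, 10]]
    - [[0, 0, 0], [0, 0, 10]]
    - [[0, 0, 0], [0, 0, 10]]
    - [[0, 0, 0], [0, 0, 10]]
    - [[0, 0, 0], [0, 0, 10]]
    - [[0, 0, 0], [0, 0, 10]]

```text
clock: 59.08
tool_pos: [0.4351, 0.0224, 0.1245]
eef_rot: [0.989, -0.146, 0.003, 0.001]
contact_force: [4.5, -3.7, 0.6]
opening: 0.16
finger_force: 20.0
```

```bash
python3 - <<'E'
from h import *
go(.4338,.0236,.124,-106.5); print(sensors.get_state()["moment"])
E
```

```text
t 59.08 p [0.4351 0.0224 0.1245] yaw -106.85 tilt [ 0.28 -0.18] q7 -1.03 q1 -0.36 F [ 4.5 -3.7  0.6] open 0.16 ff 20.0
 shift cm [-0.16 -0.08  0.05] turn z -0.3
[-6.33396589e-01 -5.31765235e-01 -2.60705474e-04]
```

Moment is about zero, so the dial sits in its detent. I release, lift and move clear towards the mat side.

step_arm:
  steps:
    - [[0, 0, 0], [0, 0, 0]]
    - [[0, 0, 0], [0, 0, 0]]
    - [[0, 0, 0], [0, 0, 0]]
    - [[0, 0, 0], [0, 0, 0]]
    - [[0, 0, -3], [0, 0, 0]]
    - [[0, 0, -4], [0, 0, 0]]
    - [[0, 0, -4], [0, 0, 0]]
  claw: 0.15

```text
clock: 59.95
tool_pos: [0.4322, 0.024, 0.2351]
eef_rot: [0.99, -0.143, -0.001, 0.0]
contact_force: [0.2, 0.2, 0.3]
opening: 0.575
finger_force: 0.0
```

step_arm:
  steps:
    - [[0, -4, -0.5], [0, 0, 0]]
    - [[0, -4, -0.5], [0, 0, 0]]
    - [[0, -4, -0.5], [0, 0, 0]]
    - [[0, -4, -0.5], [0, 0, 0]]
    - [[0, -4, -0.5], [0, 0, 0]]
    - [[0, -4, -0.5], [0, 0, 0]]
    - [[0, -4, 0], [0, 0, 0]]
    - [[0, 0, 0], [0, 0, 0]]

```text
clock: 60.95
tool_pos: [0.5115, 0.2964, 0.263]
eef_rot: [0.99, -0.139, -0.0, -0.0]
contact_force: [0.3, -1.0, 1.0]
opening: 0.577
finger_force: 0.0
```

```bash
python3 - <<'E'
from h import *
go()
s=snap("top","t7"); s2=snap("side","s7")
im=np.zeros((600,800,3),np.uint8)
a=cv2.resize(s["img"][115:260,260:390,::-1],None,fx=4,fy=4,interpolation=cv2.INTER_CUBIC)[:600]; b=cv2.resize(s2["img"][:,:,::-1],(280,175))
im[:a.shape[0],:520]=a; im[:175,520:]=b
im[200:500,520:800]=cv2.resize(s2["img"][120:220,250:343,::-1],(280,300))
cv2.imwrite("pics/c7.png",im)
E
```

```text
t 60.95 p [0.5115 0.2964 0.263 ] yaw -106.04 tilt [-0.05  0.06] q7 -1.81 q1 -1.03 F [ 0.3 -1.   1. ] open 0.577 ff 0.0
 shift cm [0. 0. 0.]
```

View pics/c7.png

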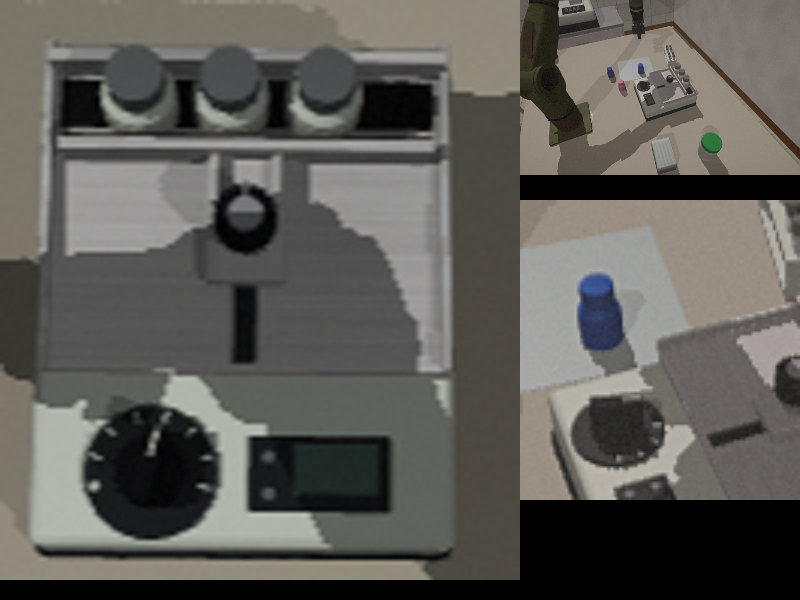

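The final view shows the dial line at (153,440) pointing at the fourth tick. The three bottles are clamped upright against the fence, and the decoys haven't moved.

```bash
python3 -c "
from h import *
print(finish_job())"
```

```text
the job is handed in; nothing more can be done
None
```

I handed the job in at about 61 s: I turned the selector to off first, stood the three white bottles in a row against the fence, clamped them with the bar and screwed the knob to its stop, then set the selector four clicks up from off; the final pictures agree, but no verdict came back.

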